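# Punch one register hole, then poise the mallet over the next punch

### The job

Pick up the mallet by its handle and use it to knock the sprung pin of the round-based register punch fully down, letting it spring back. Then carry the mallet over the row of things standing between the two punches and finish still holding it in the gripper, level and still, with its lower face centred about a centimetre above the pin of the square-based punch and not touching it, ready for the next blow. Leave the square-based punch unpressed and do not shift or tip the beaker, the cup, the chalk block or the tin.

Things in the scene. Friction and masses are not known exactly. Their poses are not given: they have to be found in the camera images.
- mallet: Wooden mallet, 0.28 kg, standing on its head, handle level. Head: upright cylinder, 50 mm diameter, 60 mm tall. Handle: bar 20 mm wide, 18 tall, centreline 34 mm above the lower face, out to 147 mm from the head axis along -x, then a knob to 163 mm. Origin: centre of the head's lower face; z up, x from handle to head. Grip firmly across the handle from above, 60 mm from the head axis.
- mallet_face (a point): Centre of the mallet head's lower (striking) face; same axes as the mallet.
- punch_round: Register punch fixed to the table, grey, with a ROUND base disc 96 mm in diameter and 12 mm thick, a column on its +x side and an arm whose top is 71 mm above the table; a steel pin with a round head 30 mm in diameter stands out of the arm on a spring. Origin: centre of the base's underside, below the pin. z up.
- pin_round (a joint): How far the round punch's pin is pressed down, m: 0 up, 0.012 fully down. A spring pushes it back up: about 2 N to start it, about 6 N at the bottom.
- pin_round_top (a point): Centre of the top of the round pin head, 100 mm above the table when up; moves with the pin. z up.
- punch_square: The same kind of punch with a SQUARE base 92 x 92 mm, 12 mm thick, and a square pin head 30 x 30 mm; grey, arm top 71 mm above the table, fixed to the table. Origin: centre of the base's underside, below the pin. z up.
- pin_square (a joint): How far the square punch's pin is pressed down, m: 0 up, 0.012 fully down; sprung like the other.
- pin_square_top (a point): Centre of the top of the square pin head, 100 mm above the table when up. z up.
- steel_beaker: Open dark beaker with a pale rim, 77 mm in diameter, 101 mm tall, standing loose in the row between the punches. Origin: centre of its underside.
- chalk_block: White paper-wrapped block, 58 x 108 x 34 mm tall, lying loose in the row between the punches. Origin: centre of its underside; y along its length.
- mixing_cup: Clear plastic cup, 69 mm in diameter, 88 mm tall, standing loose in the row between the punches. Origin: centre of its underside.
- crayon_tin: Small flat closed tin, 49 x 72 x 18 mm tall, lying loose near the robot, on the other side of the table from the mallet. Origin: centre of its underside.

How it is judged (in metres and radians):
On the way, in this order (a step that is already met when the one before it is completed fails the run):
1. the round punch's pin is knocked fully down with the mallet (value of joint pin_round above 0.0095 m and contact force between mallet and pin_round above 1 N).
2. the mallet passes over the row between the punches, with the round pin sprung back up (world y of mallet between -0.06 and 0.06 m and world x of mallet between 0.42 and 0.76 m and height (world z) of mallet_face above 0.06 m and value of joint pin_round below 0.002 m).
At the end, for the whole second after the job is handed in: The gripper holds the mallet still; its lower face is within 10 mm sideways of the square pin's centre, 3 to 25 mm above it, upright within 0.15 rad, not touching that punch; both pins up within 2 mm; beaker, cup, chalk block, tin upright, moved under 20 mm (horizontal distance between mallet_face and pin_square_top below 0.01 m and z of mallet_face in the frame of pin_square_top between 0.003 and 0.025 m and angle between mallet's own z axis and vertical below 0.15 rad and linear speed of mallet below 0.03 m/s and angular speed of mallet below 0.3 rad/s and contact force between the fingers and mallet above 2 N and contact force between mallet and punch_square below 0.2 N and value of joint each of pin_round, pin_square below 0.002 m and distance of each of steel_beaker, chalk_block, mixing_cup, crayon_tin from where it was at the start of the episode below 0.02 m and angle between each of steel_beaker, chalk_block, mixing_cup, crayon_tin's own z axis and vertical below 0.2 rad); the arm keeps its last pose, push and grip.
It fails at once if the square punch's pin is pressed by more than 3 mm (value of joint pin_square above 0.003 m).
It fails at once if the beaker, cup, chalk block or tin is shifted by more than 20 mm or tipped (distance of any of steel_beaker, chalk_block, mixing_cup, crayon_tin from where it was at the start of the episode above 0.02 m or angle between any of steel_beaker, chalk_block, mixing_cup, crayon_tin's own z axis and vertical above 0.4 rad).
It also fails if it takes over 45 s, if anything falls off the work surface, if the arm or the gripper's body presses on something with over 40 N, if the wrist force passes 120 N, or if a joint passes its speed limit or range.

### The arm

A 6-joint arm with a two-finger parallel gripper is mounted at the origin on a cart in front of the work surface, level with it; the furniture and walls round the work are solid. World frame = base frame: x ahead of the robot, y to its left, z up, the work surface at z = 0. Lengths are in m, angles in degrees, forces in N, time in s.
With the tool pointing down it reaches from about 0.25 to 0.775 m from the base axis. Payload 4 kg.
Tool frame: the origin (TCP) lies midway between the tips of the shut fingers; the grasp point (between the pads) lies 19 mm behind it (robot.grip_point_offset is the z of the grasp point in the tool frame, in m); z points along the fingers, y is the line along which they close (so a half turn about z gives the same grasp; the last joint's range is limited). The gripper opens to 94 mm and grips with 3 to 60 N. Pads are 16 mm wide; open, the fingers measure 119 mm over their backs; the gripper's body (75 mm by 177 mm) begins 78 mm behind the grasp point.
Start: joints at [69.036, 4.996, 78.535, -0, 96.463, -5.907], TCP at [0.143, 0.531, 0.206] pointing down, gripper open.
Joint ranges: [-177.83, 177.83], [-43.37, 116.18], [15.69, 146.23], [-61.86, 241.86], [9.47, 152.12], [-147.06, 147.06]. Speed limits (degrees/s): [159.86, 159.86, 180, 180, 180, 180].

### API

Orientations are given as a 3x3 rotation matrix whose columns are the frame's x, y, z axes.
In Python, from bench import robot gives the robot as it stands. The module is installed in compiled form; this text tells all that it offers.
- The arm moves only by the tool jog_arm, never from a script. Its argument "rows" is a list of rows, each a list of 3 entries, a list of its own where there are three numbers: the shift along the tool's x, y, z scaled (see below), then the turn, a rotation vector about the tool's x, y, z scaled (see below), then the opening, from -1 (shut) to 1 (fully open). In form: [[[dx, dy, dz], [ax, ay, az], grip], ...]. A call has 1 to 10 rows; each row shifts and turns the commanded pose from where the row before left it, along the tool's axes as they then stand; what a row does not reach is not made up. The controller multiplies each number of a shift by 0.025 m and each number of a turn by 6 degrees. A row lasts 1/12 s, in which the tool goes at most 41.7 mm and 7.16 degrees, less where a joint would pass 70% of its speed; a pose out of reach is approached as far as the arm can. A call with a number of a shift or a turn outside -1 to 1 is refused whole. A call with a gripper value outside its range is refused whole. The fingers move at their own pace and stop on an object; "grip_force" is the grip in N (left out, the last holds). Time passes only in rows, so rows that do not move let the fingers close. It gives the time, the measured TCP pose, the force, the opening and the grip force at its end, in the units of the state.
- robot.sense(): the state, without advancing time (a new reading comes with each control period).
- robot.grab_frame(name): name is "scene" or "side" or "wrist"; returns a dict with "img" (420x560x3 uint8, red, green, blue), "fx", "fy", "cx", "cy" (pixels), "rvec" (rotation vector, rad) and "tvec" (3), from world to camera coordinates, as OpenCV has them. Camera axes: x right, y down, z forward; pixel columns grow to the right and rows downward; lengths in m; the calibration is good to about 2 mm. A picture is of the moment at which its call begins. There is no depth.
- robot.hand_in(): hands the job in; it is judged then, once.
The state is a dict: "t": time; "joint_pos": joint angles; "qvel": joint speeds; "tau": joint torques, N m; "ee_pos": TCP position; "tcp_rot": TCP orientation; "ft_force": force on the tool from outside, world axes, zero at the start; "ft_torque": the same for the moment, N m; "finger_gap": finger opening in m; "grip_force": force on a finger pad.
Only numpy, scipy, OpenCV 4.12 (cv2) and the standard library are available. Lean on these libraries where they do the work, as an engineer would, in place of code of your own. Each camera call takes 0.05 s, during which the arm holds its last target. There are 200 camera calls.

## Working session

There is one attempt and no reset: what is moved stays moved. The work goes in short steps, Python scripts to look and compute and a tool call to move; the robot and the scene stay as the last step left them, time stands still between calls to the robot, and variables do not carry over. Pictures are saved under pics/ and viewed, at most 10 in all, crops included, and the job is handed in when it is done.

Besides the shell and the picture viewer there is one more tool, called after "Request:" as name(argument=value, ...), one argument or row to a line, values as JSON. jog_arm: Moves the arm, as the interface text tells. Shifts and turns lie within -1 to 1; 1 stands for 0.025 m of shift or 6 degrees of turn. Its arguments: {"type":"object","properties":{"rows":{"type":"array","items":{"type":"array"}},"grip_force":{"type":"number"}},"required":["rows"]}

```bash
mkdir -p pics; cat > h.py <<'E'
import numpy as np, cv2
from bench import robot
def grab(name,fn=None):
    f=robot.grab_frame(name)
    if fn: cv2.imwrite('pics/'+fn,cv2.cvtColor(f['img'],cv2.COLOR_RGB2BGR))
    np.savez('last_'+name,**f); return f
def cam(f):
    R=cv2.Rodrigues(np.array(f['rvec'],float))[0]; t=np.array(f['tvec'],float).ravel(); return R,t
def ray(f,u,v):
    R,t=cam(f); d=R.T@np.array([(u-f['cx'])/f['fx'],(v-f['cy'])/f['fy'],1]); return -R.T@t,d
def onz(f,u,v,z):
    c,d=ray(f,u,v); return c+d*(z-c[2])/d[2]
def proj(f,p):
    R,t=cam(f); q=R@np.array(p)+t; return np.array([f['fx']*q[0]/q[2]+f['cx'],f['fy']*q[1]/q[2]+f['cy']])
E
python3 - <<'E'
from h import *
for n in('scene','side'):
    f=grab(n,n+'0.png'); print(n,-cam(f)[0].T@cam(f)[1],cam(f)[0][2])
s=robot.sense(); print(s)
E
```

```text
scene [-0.3171375  -0.76342852  0.76038285] [ 0.66270813  0.56946982 -0.48633533]
side [ 0.37138974 -1.10613353  0.57081377] [ 0.16097724  0.90720856 -0.38866304]
{'t': 0.1, 'joint_pos': array([ 6.90371886e+01,  5.03638060e+00,  7.86135129e+01, -1.26193371e-03,
        9.64627720e+01, -5.90809253e+00]), 'qvel': array([-0.0367141 , -0.03609918, -0.11814632,  0.09981192, -0.08014159,
        0.06573396]), 'tau': array([ 1.91824460e-03, -3.41255808e+01, -3.03300297e+01,  7.19217723e-02,
        3.04205215e-02, -9.94445622e-05]), 'ee_pos': array([0.14270558, 0.53066751, 0.20442963]), 'tcp_rot': array([[-9.65677507e-01,  2.59743115e-01, -6.83060458e-04],
       [ 2.59743950e-01,  9.65675763e-01, -1.84406309e-03],
       [ 1.80632238e-04, -1.95819107e-03, -9.99998066e-01]]), 'ft_force': array([-1.43951186, -0.20216978, -0.2353178 ]), 'ft_torque': array([-0.0081579 ,  0.02255869,  0.01965633]), 'grip_force': 0.0, 'finger_gap': 0.09402568229004277}
```

View pics/scene0.png

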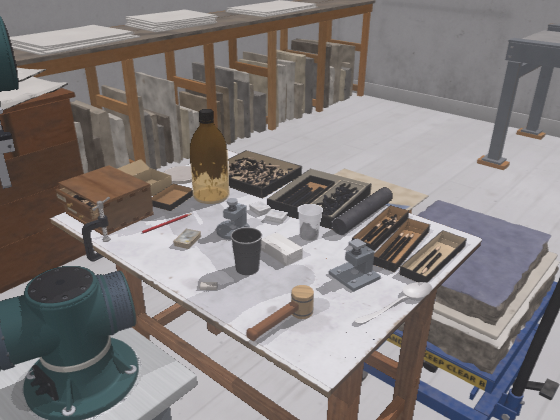

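View pics/side0.png

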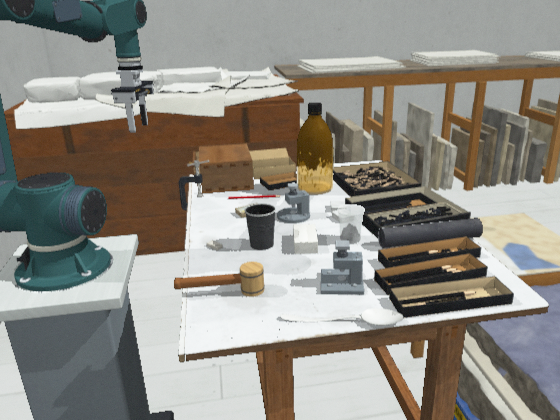

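The scene shows the mallet head at about (302,300) with its handle end at (252,331). The round punch is at (235,215), the square one at (355,265), and the row of beaker, chalk and cup lies between them. In the side view the head is at (252,278), the round pin at (293,192) and the square pin at (341,252). I'll zoom in to get exact pixels.

```bash
python3 - <<'E'
import cv2
a=cv2.imread('pics/scene0.png')[190:345,150:430]; b=cv2.imread('pics/side0.png')[175:305,165:385]
cv2.imwrite('pics/c1.png',cv2.resize(a,(784,434),interpolation=cv2.INTER_CUBIC))
cv2.imwrite('pics/c2.png',cv2.resize(b,(792,468),interpolation=cv2.INTER_CUBIC))
E
```

```text
(no output)
```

View pics/c1.png

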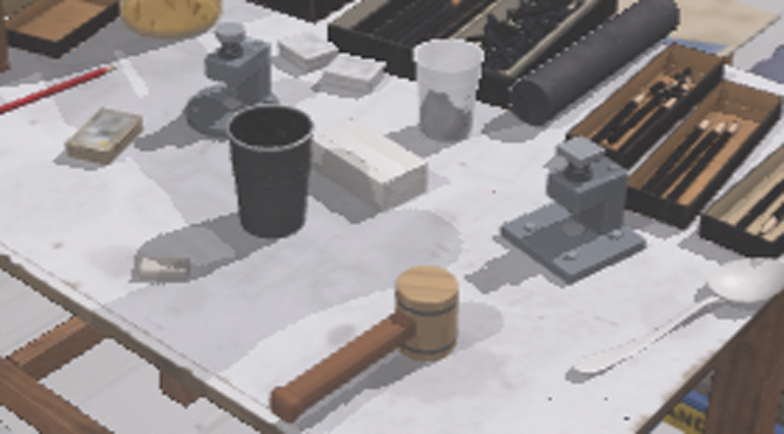

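View pics/c2.png

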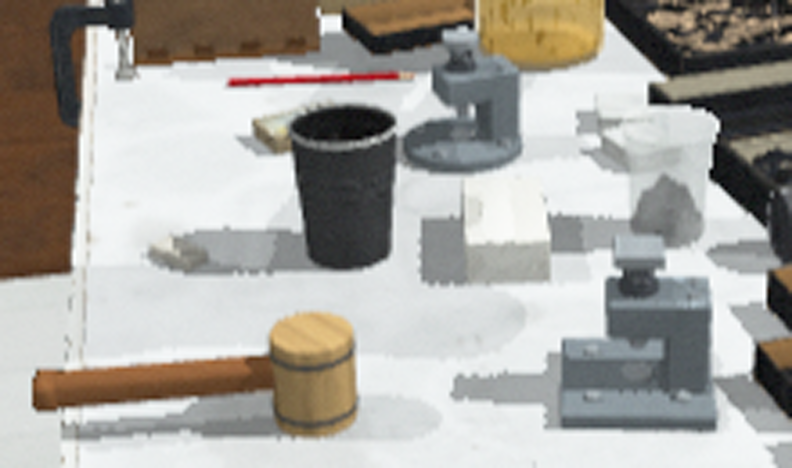

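The crops show the pin heads, the mallet head and the handle clearly. I'll triangulate from my pixel readings and compare them with the known heights.

```bash
cat >> h.py <<'E'
def tri(rays):
    A=np.zeros((3,3));b=np.zeros(3)
    for c,d in rays:
        d=d/np.linalg.norm(d);P=np.eye(3)-np.outer(d,d);A+=P;b+=P@c
    return np.linalg.solve(A,b)
E
python3 - <<'E'
from h import *
fs=dict(np.load('last_scene.npz'));fd=dict(np.load('last_side.npz'))
P=lambda U,V,s,o:((U+.5)/s-.5+o[0],(V+.5)/s-.5+o[1])
pts={'rpin .1':(231,29,461,36,.1),'spin .1':(577,151,640,244,.1),'mtop .06':(428,281,313,331,.06),'knob .034':(288,400,46,389,.034),
'beaker .101':(272,126,344,127,.101),'cup .088':(449,55,675,122,.088),'mbot-c 0':(427,345,315,424,0)}
for k,(a,b,c,d,z) in pts.items():
    p=P(a,b,2.8,(150,190));q=P(c,d,3.6,(165,175))
    print(k,tri([ray(fs,*p),ray(fd,*q)]).round(4),onz(fs,*p,z)[:2].round(4),onz(fd,*q,z)[:2].round(4))
for k,a,b,z in [('tin',104,137,.018),('chalkTL',318,140,.034),('chalkTR',427,168,.034),('chalkbot near',377,183,.034),('sbaseL',500,233,.012),('sbase near',570,272,.012),('sbaseR',645,240,.012)]: print(k,onz(fs,*P(a,b,2.8,(150,190)),z).round(4))
for k,a,b,z in [('chalk nl',465,249,.034),('chalk nr',549,247,.034),('chalk fl',462,180,.034),('chalk fr',544,180,.034)]: print(k,onz(fd,*P(a,b,3.6,(165,175)),z).round(4))
# masks: wood-yellow head, red-brown handle
for f,n,box in((fs,'scene',(230,270,330,345)),(fd,'side',(170,250,275,305))):
    hsv=cv2.cvtColor(f['img'],cv2.COLOR_RGB2HSV);x0,y0,x1,y1=box
    m=cv2.inRange(hsv,(0,120,40),(13,255,200));m2=np.zeros_like(m);m2[y0:y1,x0:x1]=m[y0:y1,x0:x1]
    c=max(cv2.findContours(m2,0,1)[0],key=cv2.contourArea);print(n,'handle',cv2.minAreaRect(c),cv2.boundingRect(c))
E
```

```text
rpin .1 [0.5866 0.1742 0.0989] [0.5864 0.1739] [0.5854 0.169 ]
spin .1 [ 0.6268 -0.2047  0.0964] [ 0.6183 -0.21  ] [ 0.6267 -0.2074]
mtop .06 [ 0.4328 -0.1963  0.0593] [ 0.4334 -0.1958] [ 0.4321 -0.1994]
knob .034 [ 0.277  -0.1906  0.0366] [ 0.2806 -0.187 ] [ 0.2761 -0.1887]
beaker .101 [0.4767 0.0137 0.0988] [0.4762 0.0132] [0.4753 0.0051]
cup .088 [ 0.7076 -0.0044  0.0861] [ 0.7029 -0.0078] [ 0.7074 -0.0062]
mbot-c 0 [ 0.4305 -0.1993 -0.002 ] [ 0.4301 -0.1995] [ 0.4297 -0.2047]
tin [0.4536 0.2193 0.018 ]
chalkTL [0.5667 0.0414 0.034 ]
chalkTR [ 0.5959 -0.0672  0.034 ]
chalkbot near [ 0.5463 -0.0488  0.034 ]
sbaseL [ 0.5819 -0.1612  0.012 ]
sbase near [ 0.5741 -0.24    0.012 ]
sbaseR [ 0.6569 -0.2635  0.012 ]
chalk nl [ 0.546  -0.0637  0.034 ]
chalk nr [ 0.6017 -0.0728  0.034 ]
chalk fl [0.5633 0.0458 0.034 ]
chalk fr [0.6216 0.0329 0.034 ]Traceback (most recent call last):
  File "<stdin>", line 15, in <module>
ValueError: max() iterable argument is empty
```

Request:
jog_arm(
  rows=[
    [[0,0,-0.5],[0,0,-1],1],
    [[0,0,-0.5],[0,0,-1],1],
    [[-0.376,-1,0],[0,0,0],1],
    [[-0.376,-1,0],[0,0,0],1],
    [[-0.376,-1,0],[0,0,0],1],
    [[-0.376,-1,0],[0,0,0],1],
    [[-0.376,-1,0],[0,0,0],1],
    [[-0.376,-1,0],[0,0,0],1],
    [[-0.376,-1,0],[0,0,0],1],
    [[-0.376,-1,0],[0,0,0],1],
  ],
)

```text
t: 0.93
ee_pos: [0.2072, 0.326, 0.23]
tcp_rot: [[-0.999, 0.053, -0.0], [0.053, 0.999, -0.001], [0.0, -0.001, -1.0]]
ft_force: [0.2, -0.1, 0.8]
finger_gap: 0.0942
grip_force: 0.0
```

Request:
jog_arm(
  rows=[
    [[-0.376,-1,0],[0,0,0],1],
    [[-0.376,-1,0],[0,0,0],1],
    [[-0.376,-1,0],[0,0,0],1],
    [[-0.376,-1,0],[0,0,0],1],
    [[-0.376,-1,0],[0,0,0],1],
    [[-0.376,-1,0],[0,0,0],1],
    [[-0.376,-1,0],[0,0,0],1],
    [[-0.376,-1,0],[0,0,0],1],
    [[-0.376,-1,0],[0,0,0],1],
    [[-0.376,-1,0],[0,0,0],1],
  ],
)

```text
t: 1.77
ee_pos: [0.2877, 0.0715, 0.2301]
tcp_rot: [[-0.999, 0.053, -0.0], [0.053, 0.999, 0.0], [0.0, 0.0, -1.0]]
ft_force: [0.5, -0.1, 0.3]
finger_gap: 0.0938
grip_force: 0.0
```

Request:
jog_arm(
  rows=[
    [[-0.376,-1,0],[0,0,0],1],
    [[-0.376,-1,0],[0,0,0],1],
    [[-0.376,-1,0],[0,0,0],1],
    [[-0.376,-1,0],[0,0,0],1],
    [[-0.376,-1,0],[0,0,0],1],
    [[-0.376,-1,0],[0,0,0],1],
    [[-0.376,-1,0],[0,0,0],1],
    [[-0.376,-1,0],[0,0,0],1],
    [[0,0,0],[0,0,0],1],
    [[0,0,0],[0,0,0],1],
  ],
)

```text
t: 2.6
ee_pos: [0.352, -0.1316, 0.2297]
tcp_rot: [[-0.998, 0.056, -0.002], [0.056, 0.998, 0.002], [0.002, 0.001, -1.0]]
ft_force: [-0.0, 0.4, 0.7]
finger_gap: 0.0941
grip_force: 0.0
```

```bash
python3 - <<'E'
from h import *
f=grab('wrist','w1.png'); s=robot.sense(); print(s['t'],s['ee_pos'],s['tcp_rot'].round(4),s['ft_force'])
print(-cam(f)[0].T@cam(f)[1],cam(f)[0][2])
for k,p in dict(head=(.433,-.1975,.06),knob=(.275,-.19,.043),grip=(.373,-.194,.043)).items(): print(k,proj(f,p).round(1))
E
```

```text
2.65 [ 0.35191235 -0.13081789  0.22990561] [[-0.9985  0.0543 -0.0013]
 [ 0.0543  0.9985  0.0013]
 [ 0.0014  0.0013 -1.    ]] [ 0.40050526  0.43161162 -0.56800386]
[ 0.28276148 -0.12915415  0.40922828] [ 0.23913646 -0.01345655 -0.97089272]
head [222.3 267.8]
knob [217.4 113.8]
grip [222.7 208.8]
```

View pics/w1.png

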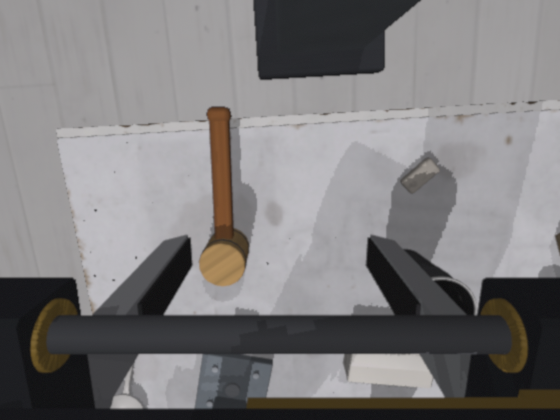

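The wrist view shows the mallet head's top at about (223,264), the handle running up to the knob at (219,112), and my projected estimates agreeing within a few pixels. I'll refine with masks.

```bash
python3 - <<'E'
from h import *
f=dict(np.load('last_wrist.npz'));hsv=cv2.cvtColor(f['img'],cv2.COLOR_RGB2HSV)
for n,lo,hi in(('handle',(0,130,50),(12,255,255)),('top',(13,80,140),(25,255,255))):
    m=cv2.inRange(hsv,lo,hi);m[290:]=0;m[:,:190]=0;m[:,260:]=0
    c=max(cv2.findContours(m,0,1)[0],key=cv2.contourArea);print(n,cv2.boundingRect(c),cv2.contourArea(c))
    if n=='top': e=cv2.fitEllipse(cv2.convexHull(c));print(e,onz(f,*e[0],.06))
    else:
        ys,xs=np.nonzero(m)
        for y0 in(125,140,155,170,185,200,215,225):
            k=xs[ys==y0];print(y0,k.min(),k.max(),onz(f,k.mean(),y0,.043).round(4))
E
```

```text
handle (218, 223, 9, 14) 33.0
125 211 228 [ 0.2861 -0.1883  0.043 ]
140 211 227 [ 0.3008 -0.1909  0.043 ]
155 212 229 [ 0.3161 -0.189   0.043 ]
170 221 229 [ 0.3317 -0.1884  0.043 ]
185 220 230 [ 0.3474 -0.1902  0.043 ]
200 214 225 [ 0.3632 -0.1967  0.043 ]
215 215 229 [ 0.3797 -0.1962  0.043 ]
225 215 226 [ 0.3909 -0.1967  0.043 ]
top (200, 244, 44, 42) 1383.0
((221.3731231689453, 264.6771545410156), (40.82865905761719, 44.795196533203125), 106.69982147216797) [ 0.429446   -0.19812748  0.06      ]
```

Request:
jog_arm(
  rows=[
    [[-0.3,-0.83,0.5],[0,0,0],1],
    [[-0.3,-0.83,0.5],[0,0,0],1],
    [[-0.3,-0.83,0.5],[0,0,0],1],
    [[0,0,1],[0,0,0],1],
    [[0,0,1],[0,0,0],1],
    [[0,0,1],[0,0,0],1],
    [[0,0,1],[0,0,0],1],
    [[0,0,1],[0,0,0],1],
    [[0,0,0.6],[0,0,0],1],
    [[0,0,0],[0,0,0],1],
  ],
)

```text
t: 3.48
ee_pos: [0.3688, -0.1912, 0.0493]
tcp_rot: [[-0.999, 0.052, -0.006], [0.051, 0.999, 0.005], [0.007, 0.005, -1.0]]
ft_force: [-0.4, -0.8, -0.8]
finger_gap: 0.0943
grip_force: 0.0
```

```bash
python3 - <<'E'
from h import *
f=grab('wrist','w2.png'); s=robot.sense(); print(s['t'],s['ee_pos'],s['tcp_rot'].round(4),s['ft_force'])
E
```

```text
3.5333 [ 0.37016808 -0.19227469  0.05148953] [[-0.9987  0.0516 -0.0032]
 [ 0.0516  0.9987  0.0027]
 [ 0.0034  0.0025 -1.    ]] [-1.09664902 -0.60007095 -0.04070685]
```

View pics/w2.png

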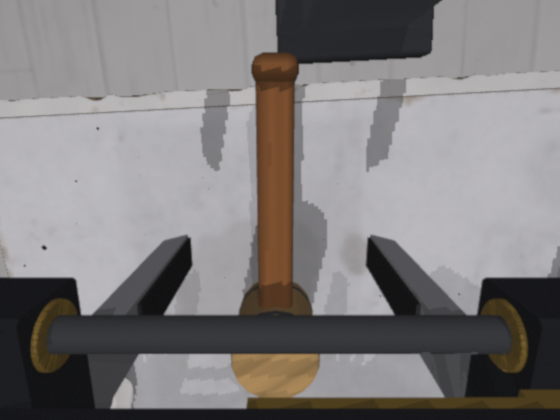

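The handle is vertical in view and aligned with the fingers, centred at column 275 against the finger middle at 279. That is about a 2 mm offset, so I'll descend and grip.

Request:
jog_arm(
  rows=[
    [[0,-0.1,0.6],[0,0,0],1],
    [[0,0,0.6],[0,0,0],1],
    [[0,0,0.27],[0,0,0],1],
    [[0,0,0],[0,0,0],-1],
    [[0,0,0],[0,0,0],-1],
    [[0,0,0],[0,0,0],-1],
    [[0,0,0],[0,0,0],-1],
    [[0,0,0],[0,0,0],-1],
    [[0,0,0],[0,0,0],-1],
    [[0,0,0],[0,0,0],-1],
  ],
  grip_force=50,
)

```text
t: 4.37
ee_pos: [0.3715, -0.197, 0.0165]
tcp_rot: [[-0.999, 0.053, 0.001], [0.053, 0.999, -0.0], [-0.001, -0.0, -1.0]]
ft_force: [-1.0, 0.1, 0.2]
finger_gap: 0.0508
grip_force: 0.0
```

Request:
jog_arm(
  rows=[
    [[0,0,0],[0,0,0],-1],
    [[0,0,0],[0,0,0],-1],
    [[0,0,0],[0,0,0],-1],
    [[0,0,0],[0,0,0],-1],
  ],
)

```text
t: 4.7
ee_pos: [0.3712, -0.1967, 0.0161]
tcp_rot: [[-0.999, 0.053, -0.0], [0.053, 0.999, 0.0], [0.0, 0.0, -1.0]]
ft_force: [0.0, 0.5, 0.3]
finger_gap: 0.0241
grip_force: 0.2
```

Request:
jog_arm(
  rows=[
    [[0,0,0],[0,0,0],-1],
    [[0,0,0],[0,0,0],-1],
    [[0,0,0],[0,0,0],-1],
    [[0,0,0],[0,0,0],-1],
    [[0,0,-0.3],[0,0,0],-1],
    [[0,0,-0.6],[0,0,0],-1],
    [[0,0,-1],[0,0,0],-1],
    [[0,0,-1],[0,0,0],-1],
    [[0,0,-1],[0,0,0],-1],
    [[0,0,-1],[0,0,0],-1],
  ],
)

```text
t: 5.53
ee_pos: [0.3708, -0.1966, 0.1398]
tcp_rot: [[-0.999, 0.053, -0.001], [0.053, 0.999, 0.0], [0.001, 0.0, -1.0]]
ft_force: [0.2, -0.5, -1.9]
finger_gap: 0.0196
grip_force: 49.5
```

Request:
jog_arm(
  rows=[
    [[0,0,-1],[0,0,0],-1],
    [[0,0,-0.6],[0,0,0],-1],
    [[0,0,0],[0,0,0],-1],
    [[0,0,0],[0,0,0],-1],
  ],
)

```text
t: 5.87
ee_pos: [0.3715, -0.197, 0.1792]
tcp_rot: [[-0.999, 0.053, 0.001], [0.053, 0.999, -0.001], [-0.001, -0.001, -1.0]]
ft_force: [-0.9, 0.3, -3.1]
finger_gap: 0.0198
grip_force: 49.5
```

```bash
python3 - <<'E'
from h import *
f=grab('wrist','w3.png'); g=grab('side','s3.png');s=robot.sense(); print(s['t'],s['ee_pos'],s['tcp_rot'].round(4),s['ft_force'],s['grip_force'],s['finger_gap'])
a=cv2.imread('pics/w3.png');b=cv2.imread('pics/s3.png')[125:335,150:430]
cv2.imwrite('pics/m3.png',np.hstack([cv2.resize(a,(400,300)),cv2.resize(b,(400,300))]))
E
```

```text
5.9667 [ 0.37042077 -0.19629331  0.17700892] [[-0.9986  0.0534 -0.0026]
 [ 0.0534  0.9986  0.0018]
 [ 0.0027  0.0017 -1.    ]] [ 1.11564307  1.14206813 -3.06186001] 49.461355805397034 0.01975448031708925
```

View pics/m3.png

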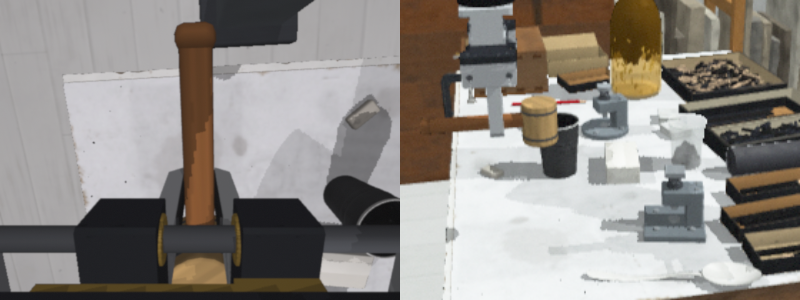

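The mallet is firmly held, with gap 19.8 mm and grip 49.5 N, and level in the side view. I'll measure the head's offset from the TCP and refine the pin tops.

```bash
cat >> h.py <<'E'
def headtop(f,box):
    hsv=cv2.cvtColor(f['img'],cv2.COLOR_RGB2HSV);m=cv2.inRange(hsv,(13,70,150),(25,255,255));x0,y0,x1,y1=box
    k=np.zeros_like(m);k[y0:y1,x0:x1]=m[y0:y1,x0:x1]
    c=max(cv2.findContours(k,0,1)[0],key=cv2.contourArea); return cv2.boundingRect(c),cv2.fitEllipse(cv2.convexHull(c))
E
python3 - <<'E'
from h import *
g=dict(np.load('last_side.npz'));f=grab('scene','sc3.png');s=robot.sense();p=s['ee_pos'];print(p)
c=(p[0]+.06,p[1]-.003,p[2]-.016+.06)
for n,fr in(('side',g),('scene',f)):
    u=proj(fr,c);print(n,'pred',u.round(1))
    x,y=u.astype(int);print(headtop(fr,(x-25,y-14,x+25,y+40)))
a=cv2.resize(cv2.imread('pics/sc3.png')[150:330,200:420],(440,360),interpolation=cv2.INTER_CUBIC)
a=cv2.resize(a[:360,:440],(396,324))
i=cv2.imread('pics/scene0.png');j=cv2.imread('pics/side0.png')
t=[cv2.resize(q,(390,290),interpolation=cv2.INTER_NEAREST) for q in(i[190:219,213:252],j[178:207,277:316],i[233:262,335:374],j[232:261,325:364])]
cv2.imwrite('pics/pins.png',np.vstack([np.hstack(t[:2]),np.hstack(t[2:])]))
E
```

```text
[ 0.37033229 -0.19617532  0.17669442]
side pred [246.4 195.5]
((235, 192, 25, 12), ((247.61598205566406, 197.2828369140625), (11.239843368530273, 24.074602127075195), 93.88549041748047))
scene pred [305.1 228. ]
((298, 226, 6, 8), ((300.2808837890625, 229.63510131835938), (6.272592544555664, 7.42649507522583), 153.91754150390625))
```

View pics/pins.png

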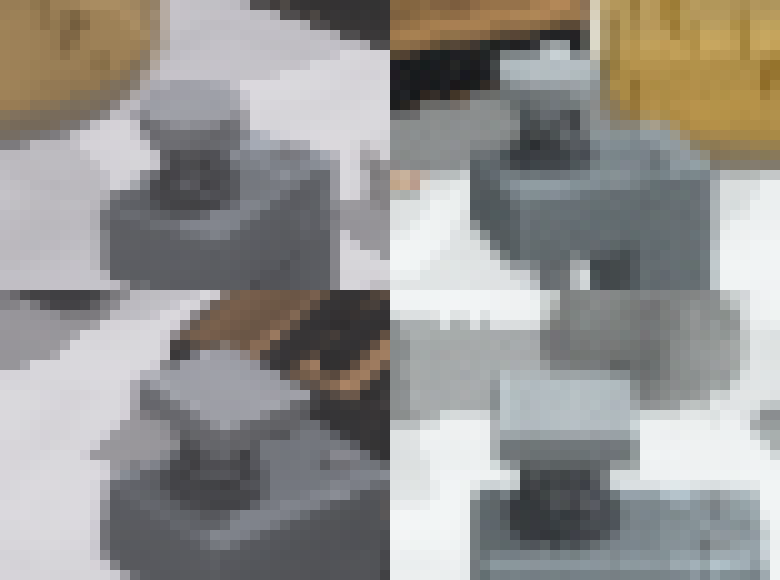

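The tiles show the pin heads, with each source pixel 10 px wide. The round top centre is near scene (231.7,199.8) and side (292.5,183.6). The square top centre is near scene (356.9,242.0) and side (342.3,242.9).

```bash
python3 - <<'E'
from h import *
fs=dict(np.load('last_scene.npz'));fd=dict(np.load('last_side.npz'))
for n,p,q in(('r',(231.7,199.8),(292.5,183.6)),('s',(356.9,242.0),(342.3,242.85))):
    print(n,tri([ray(fs,*p),ray(fd,*q)]).round(4),onz(fs,*p,.1).round(4),onz(fd,*q,.1).round(4))
q=(247.6,197.3);print('head',onz(fd,*q,.2205))
hsv=cv2.cvtColor(fs['img'],cv2.COLOR_RGB2HSV)
for y in range(218,240,2): print(y,[tuple(int(v) for v in hsv[y,x]) for x in range(290,324,5)])
E
```

```text
r [0.5859 0.1752 0.1007] [0.5865 0.1759 0.1   ] [0.5864 0.1776 0.1   ]
s [ 0.6264 -0.2079  0.0996] [ 0.6263 -0.208   0.1   ] [ 0.6259 -0.2094  0.1   ]
head [ 0.43181974 -0.20885839  0.2205    ]
218 [(18, 36, 92), (120, 13, 57), (128, 15, 66), (120, 9, 55), (120, 9, 57), (130, 14, 56), (126, 11, 120)]
220 [(120, 13, 77), (120, 11, 89), (132, 11, 121), (126, 9, 135), (110, 14, 56), (126, 11, 119), (130, 12, 123)]
222 [(18, 91, 101), (120, 9, 82), (126, 14, 88), (126, 9, 137), (120, 10, 128), (130, 13, 122), (132, 11, 121)]
224 [(120, 7, 115), (132, 10, 122), (128, 12, 84), (126, 9, 137), (125, 13, 121), (130, 13, 121), (126, 11, 121)]
226 [(128, 9, 118), (132, 11, 120), (16, 86, 172), (126, 9, 137), (128, 10, 99), (132, 11, 121), (132, 11, 120)]
228 [(120, 9, 118), (120, 9, 120), (15, 89, 184), (125, 11, 139), (120, 10, 75), (130, 13, 122), (130, 11, 134)]
230 [(120, 9, 135), (126, 10, 124), (16, 87, 176), (125, 11, 138), (126, 11, 119), (125, 13, 122), (135, 7, 212)]
232 [(120, 9, 140), (120, 10, 132), (16, 89, 186), (126, 11, 118), (126, 11, 121), (16, 83, 153), (130, 7, 210)]
234 [(120, 7, 140), (120, 8, 131), (15, 76, 124), (125, 12, 131), (13, 47, 130), (15, 77, 126), (135, 7, 214)]
236 [(120, 7, 140), (126, 10, 132), (16, 70, 106), (15, 70, 110), (15, 77, 123), (0, 13, 79), (132, 6, 214)]
238 [(126, 9, 138), (125, 12, 133), (120, 10, 76), (10, 19, 80), (135, 7, 72), (16, 78, 130), (125, 7, 211)]
```

```bash
python3 - <<'E'
from h import *
fs=dict(np.load('last_scene.npz'));fd=dict(np.load('last_side.npz'))
# bottle: column extents in initial pictures; base bottom-centre and cap top
for k,a,b in(('base front',(210,201),(315,191)),):
    print(k,onz(fs,*a,0).round(3),onz(fd,*b,0).round(3))
print('axis top(cap)',tri([ray(fs,206,113),ray(fd,315,104)]).round(3))
print('shoulder',tri([ray(fs,208,150),ray(fd,315,140)]).round(3))
print('sides at z=.1 side view',onz(fd,297,165,.1).round(3),onz(fd,333,165,.1).round(3))
E
```

```text
base front [0.672 0.364 0.   ] [0.692 0.363 0.   ]
axis top(cap) [0.696 0.383 0.279]
shoulder [0.696 0.384 0.163]
sides at z=.1 side view [0.63  0.344 0.1  ] [0.74  0.318 0.1  ]
```

Request:
jog_arm(
  rows=[
    [[-0.17,0.48,0],[0,0,0],-1],
    [[-0.34,0.957,0],[0,0,0],-1],
    [[-0.34,0.957,0],[0,0,0],-1],
    [[-0.34,0.957,0],[0,0,0],-1],
    [[-0.34,0.957,0],[0,0,0],-1],
    [[-0.34,0.957,0],[0,0,0],-1],
    [[-0.34,0.957,0],[0,0,0],-1],
    [[-0.34,0.957,0],[0,0,0],-1],
    [[-0.34,0.957,0],[0,0,0],-1],
    [[-0.34,0.957,0],[0,0,0],-1],
  ],
)

```text
t: 6.85
ee_pos: [0.4633, 0.0272, 0.1767]
tcp_rot: [[-0.999, 0.053, -0.004], [0.053, 0.999, 0.0], [0.004, 0.0, -1.0]]
ft_force: [0.5, -0.3, -2.4]
finger_gap: 0.0198
grip_force: 49.5
```

Request:
jog_arm(
  rows=[
    [[-0.34,0.957,0],[0,0,0],-1],
    [[-0.34,0.957,0],[0,0,0],-1],
    [[-0.34,0.957,0],[0,0,0],-1],
    [[-0.34,0.957,0],[0,0,0],-1],
    [[-0.34,0.957,0],[0,0,0],-1],
    [[-0.34,0.957,0],[0,0,0],-1],
    [[-0.17,0.48,0],[0,0,0],-1],
    [[0,0,0.4],[0,0,0],-1],
    [[0,0,0.4],[0,0,0],-1],
    [[0,0,0],[0,0,0],-1],
  ],
)

```text
t: 7.68
ee_pos: [0.5251, 0.1767, 0.1545]
tcp_rot: [[-0.999, 0.054, -0.007], [0.054, 0.999, -0.002], [0.007, -0.003, -1.0]]
ft_force: [0.2, -0.0, -2.2]
finger_gap: 0.0196
grip_force: 49.5
```

```bash
python3 - <<'E'
from h import *
g=grab('side','s4.png');f=grab('scene','sc4.png');s=robot.sense(); print(s['t'],s['ee_pos'],s['tcp_rot'].round(4),s['ft_force'],s['grip_force'])
t=[cv2.resize(cv2.imread('pics/'+q)[y:y+90,x:x+120],(400,300),interpolation=cv2.INTER_CUBIC) for q,x,y in(('s4.png',235,140),('sc4.png',170,150))]
cv2.imwrite('pics/m4.png',np.hstack(t))
E
```

```text
7.7833 [0.52634718 0.17681328 0.15711324] [[-0.9985  0.0548 -0.0032]
 [ 0.0548  0.9985 -0.0011]
 [ 0.0032 -0.0013 -1.    ]] [ 1.04132426  0.42556754 -2.39439357] 49.461252093315125
```

View pics/m4.png

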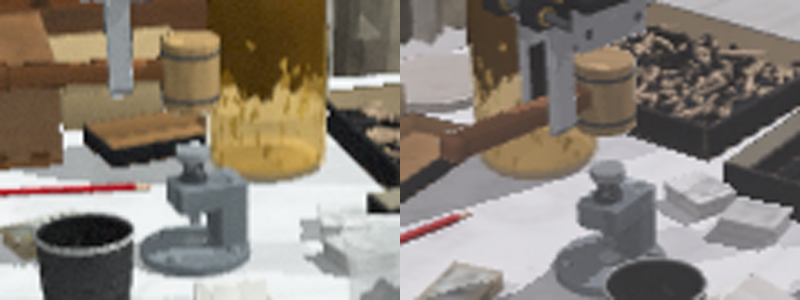

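Both views show the head centred over the round pin, about 4 cm above it. I'll come down to just above it and then strike.

Request:
jog_arm(
  rows=[
    [[0,0.1,0.5],[0,0,0],-1],
    [[0,0,0.5],[0,0,0],-1],
    [[0,0,0.4],[0,0,0],-1],
    [[0,0,0],[0,0,0],-1],
    [[0,0,0],[0,0,0],-1],
  ],
  grip_force=60,
)

```text
t: 8.2
ee_pos: [0.5267, 0.1804, 0.1222]
tcp_rot: [[-0.999, 0.054, -0.003], [0.054, 0.999, -0.001], [0.003, -0.001, -1.0]]
ft_force: [0.2, 0.3, -2.7]
finger_gap: 0.0195
grip_force: 59.4
```

Request:
jog_arm(
  rows=[
    [[0,0,0.76],[0,0,0],-1],
    [[0,0,0],[0,0,0],-1],
  ],
)

```text
t: 8.37
ee_pos: [0.5283, 0.1808, 0.104]
tcp_rot: [[-0.999, 0.053, 0.002], [0.053, 0.999, 0.0], [-0.002, 0.0, -1.0]]
ft_force: [1.4, -0.3, 2.3]
finger_gap: 0.0194
grip_force: 59.4
```

The contact force is 5 N so far, just short of the roughly 6 N at the bottom. I'll press a little further to be sure.

Request:
jog_arm(
  rows=[
    [[0,0,0.1],[0,0,0],-1],
    [[0,0,0],[0,0,0],-1],
  ],
)

```text
t: 8.53
ee_pos: [0.5285, 0.1809, 0.1041]
tcp_rot: [[-0.999, 0.053, 0.003], [0.053, 0.999, 0.0], [-0.003, 0.001, -1.0]]
ft_force: [-1.8, -1.4, 3.9]
finger_gap: 0.0197
grip_force: 59.4
```

Request:
jog_arm(
  rows=[
    [[0,0,0.08],[0,0,0],-1],
    [[0,0,0],[0,0,0],-1],
  ],
)

```text
t: 8.7
ee_pos: [0.5288, 0.1814, 0.1034]
tcp_rot: [[-0.999, 0.053, 0.004], [0.053, 0.999, 0.002], [-0.004, 0.002, -1.0]]
ft_force: [-1.8, -0.1, 7.2]
finger_gap: 0.0198
grip_force: 59.8
```

The force is now 10 N above baseline with the tool no longer sinking, so the pin has bottomed. Next I'll lift and carry the mallet across.

Request:
jog_arm(
  rows=[
    [[0,0,-0.6],[0,0,0],-1],
    [[0,0,-1],[0,0,0],-1],
    [[0,0,-1],[0,0,0],-1],
    [[0,0,-0.6],[0,0,0],-1],
    [[0,0,0],[0,0,0],-1],
    [[0,0,0],[0,0,0],-1],
  ],
)

```text
t: 9.2
ee_pos: [0.5278, 0.1809, 0.1806]
tcp_rot: [[-0.999, 0.053, 0.001], [0.053, 0.999, 0.0], [-0.001, 0.0, -1.0]]
ft_force: [0.1, -0.5, -2.9]
finger_gap: 0.0196
grip_force: 59.8
```

```bash
python3 - <<'E'
from h import *
g=grab('side','s5.png');s=robot.sense(); print(s['t'],s['ee_pos'],s['tcp_rot'].round(4),s['ft_force'],s['grip_force'])
p=s['ee_pos'];u=proj(g,(p[0]+.06,p[1]-.003,p[2]+.044));x,y=u.astype(int);print(u,headtop(g,(x-25,y-14,x+25,y+40)))
# pin head rows: initial vs now
i=cv2.imread('pics/side0.png').astype(int);j=cv2.imread('pics/s5.png').astype(int)
print('pin patch mean diff',abs(i[180:196,284:300]-j[180:196,284:300]).mean())
b=cv2.imread('pics/s4.png').astype(int)
for n in('s4','s5'):
    h=cv2.cvtColor(cv2.imread(f'pics/{n}.png'),cv2.COLOR_BGR2HSV);m=cv2.inRange(h,(0,60,60),(12,255,200))
    m[:,:255]=0 
    for c in range(255,284,4):
        k=np.nonzero(m[130:190,c])[0]; print(n,c,(k.min()+130,k.max()+130) if len(k) else None)
E
```

```text
9.25 [0.52699962 0.18064899 0.17902078] [[-9.986e-01  5.330e-02 -2.000e-03]
 [ 5.330e-02  9.986e-01 -3.000e-04]
 [ 1.900e-03 -4.000e-04 -1.000e+00]] [-0.29259562 -0.33570819 -2.65407971] 59.84480023384094
[291.82234383 141.09902581] ((298, 166, 18, 15), ((305.1733703613281, 174.05030822753906), (16.166290283203125, 25.073705673217773), 99.85128784179688))
pin patch mean diff 8.134114583333334
s4 255 (np.int64(130), np.int64(162))
s4 259 (np.int64(141), np.int64(162))
s4 263 (np.int64(163), np.int64(164))
s4 267 (np.int64(162), np.int64(163))
s4 271 None
s4 275 (np.int64(141), np.int64(163))
s4 279 (np.int64(140), np.int64(159))
s4 283 (np.int64(141), np.int64(146))
s5 255 (np.int64(131), np.int64(153))
s5 259 (np.int64(132), np.int64(149))
s5 263 (np.int64(131), np.int64(151))
s5 267 (np.int64(151), np.int64(154))
s5 271 None
s5 275 (np.int64(130), np.int64(153))
s5 279 (np.int64(131), np.int64(147))
s5 283 (np.int64(132), np.int64(140))
```

Request:
jog_arm(
  rows=[
    [[-0.075,-0.48,0],[0,0,0],-1],
    [[-0.149,-0.956,0],[0,0,0],-1],
    [[-0.149,-0.956,0],[0,0,0],-1],
    [[-0.149,-0.956,0],[0,0,0],-1],
    [[-0.149,-0.956,0],[0,0,0],-1],
    [[-0.149,-0.956,0],[0,0,0],-1],
    [[-0.149,-0.956,0],[0,0,0],-1],
    [[-0.149,-0.956,0],[0,0,0],-1],
    [[-0.149,-0.956,0],[0,0,0],-1],
    [[-0.149,-0.956,0],[0,0,0],-1],
  ],
)

```text
t: 10.08
ee_pos: [0.5495, -0.0499, 0.1779]
tcp_rot: [[-0.999, 0.054, -0.004], [0.054, 0.999, 0.0], [0.004, 0.0, -1.0]]
ft_force: [0.5, 0.2, -2.2]
finger_gap: 0.0196
grip_force: 59.8
```

Request:
jog_arm(
  rows=[
    [[-0.149,-0.956,0],[0,0,0],-1],
    [[-0.149,-0.956,0],[0,0,0],-1],
    [[-0.149,-0.956,0],[0,0,0],-1],
    [[-0.149,-0.956,0],[0,0,0],-1],
    [[-0.149,-0.956,0],[0,0,0],-1],
    [[-0.149,-0.956,0],[0,0,0],-1],
    [[-0.075,-0.48,0],[0,0,0],-1],
    [[0,0,0],[0,0,0],-1],
    [[0,0,0],[0,0,0],-1],
    [[0,0,0],[0,0,0],-1],
  ],
)

```text
t: 10.92
ee_pos: [0.5664, -0.2033, 0.1795]
tcp_rot: [[-0.999, 0.053, -0.001], [0.053, 0.999, 0.002], [0.001, 0.002, -1.0]]
ft_force: [0.4, 0.2, -1.7]
finger_gap: 0.0195
grip_force: 59.8
```

Request:
jog_arm(
  rows=[
    [[0,-0.06,0.5],[0,0,0],-1],
    [[0,0,0.6],[0,0,0],-1],
    [[0,0,0.5],[0,0,0],-1],
    [[0,0,0.3],[0,0,0],-1],
    [[0,0,0],[0,0,0],-1],
    [[0,0,0],[0,0,0],-1],
    [[0,0,0],[0,0,0],-1],
  ],
)

```text
t: 11.5
ee_pos: [0.5671, -0.2058, 0.1334]
tcp_rot: [[-0.999, 0.053, 0.001], [0.053, 0.999, -0.0], [-0.001, -0.0, -1.0]]
ft_force: [0.7, -0.5, -2.4]
finger_gap: 0.0197
grip_force: 59.8
```

```bash
python3 - <<'E'
from h import *
g=grab('side','s6.png');f=grab('scene','sc6.png');s=robot.sense(); print(s['t'],s['ee_pos'],s['tcp_rot'].round(4),s['ft_force'],s['grip_force'])
t=[cv2.resize(cv2.imread('pics/'+q)[y:y+60,x:x+80],(400,300),interpolation=cv2.INTER_CUBIC) for q,x,y in(('s6.png',300,205),('sc6.png',315,205))]
o=[]
for q,x,y in(('s5.png',240,130),('sc6.png',170,170)): o.append(cv2.resize(cv2.imread('pics/'+q)[y:y+90,x:x+120],(400,300),interpolation=cv2.INTER_CUBIC))
cv2.imwrite('pics/m6.png',np.vstack([np.hstack(t),np.hstack(o)]))
p=s['ee_pos']
for n,fr in(('side',g),('scene',f)):
    print(n,'face pred',proj(fr,(p[0]+.06,p[1]-.003,p[2]-.016)).round(1),'top pred',proj(fr,(p[0]+.06,p[1]-.003,p[2]+.044)).round(1),'pin',proj(fr,(.626,-.208,.1)).round(1))
E
```

```text
11.6 [ 0.56734553 -0.2061121   0.13389118] [[-9.986e-01  5.320e-02  2.000e-03]
 [ 5.320e-02  9.986e-01 -8.000e-04]
 [-2.000e-03 -7.000e-04 -1.000e+00]] [-0.08991089  0.05960233 -1.85554673] 59.844751954078674
side face pred [343.1 235.1] top pred [343.7 208.9] pin [342.2 242.6]
scene face pred [358.1 235.6] top pred [360.2 213.4] pin [356.8 242. ]
```

View pics/m6.png

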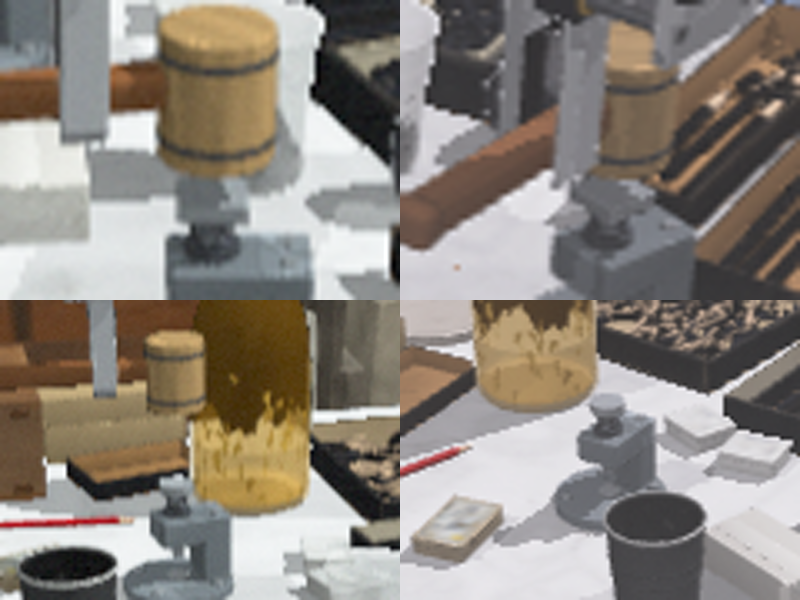

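In the top row, the mallet head hovers over the square pin in both views. In the lower row, the round pin is back up and the beaker, chalk and tin stand undisturbed. I'll check lateral centring numerically from the head's edges.

```bash
python3 - <<'E'
from h import *
s=robot.sense();p=s['ee_pos']
for n,rows in(('side',range(212,240,4)),('scene',range(216,241,3))):
    f=dict(np.load(f'last_{n}.npz'));hsv=cv2.cvtColor(f['img'],cv2.COLOR_RGB2HSV)
    m=cv2.inRange(hsv,(10,45,60),(25,255,255))
    r=cam(f)[0][0]
    for h in(.0,.03,.06):
        c=np.array((p[0]+.06,p[1]-.003,p[2]-.016+h));print(n,h,[proj(f,c+k*.025*r).round(1) for k in(-1,1)])
    for y in rows:
        k=np.nonzero(m[y,325:400])[0]+325; 
        sp=np.split(k,np.nonzero(np.diff(k)>1)[0]+1); print(y,[(int(q[0]),int(q[-1])) for q in sp if len(q)>3])
E
```

```text
side 0.0 [array([331.2, 235.1]), array([355. , 235.1])]
side 0.03 [array([331.4, 222.2]), array([355.4, 222.2])]
side 0.06 [array([331.6, 208.9]), array([355.8, 208.9])]
212 [(332, 355)]
216 [(333, 354)]
220 [(325, 354)]
224 [(325, 354)]
228 [(332, 354)]
232 [(332, 354)]
236 [(332, 339), (348, 354)]
scene 0.0 [array([347.6, 235.6]), array([368.6, 235.6])]
scene 0.03 [array([348.5, 224.6]), array([369.8, 224.6])]
scene 0.06 [array([349.4, 213.4]), array([370.9, 213.4])]
216 [(357, 365), (377, 393)]
219 [(356, 369), (374, 392), (395, 399)]
222 [(368, 382)]
225 [(356, 382)]
228 [(342, 345), (356, 372)]
231 [(337, 345), (355, 369), (396, 399)]
234 [(331, 342), (355, 368), (393, 399)]
237 [(327, 331), (335, 338), (365, 368), (373, 376), (390, 396)]
240 [(355, 366), (370, 373), (387, 394)]
```

The edges match the predictions within about half a pixel, so the head is within about 1 mm of the pin centre. It is roughly 17 mm above, so I'll lower 6 mm and let it settle.

Request:
jog_arm(
  rows=[
    [[0.04,0.03,0.12],[0,0,0],-1],
    [[0,0,0.12],[0,0,0],-1],
    [[0,0,0],[0,0,0],-1],
    [[0,0,0],[0,0,0],-1],
    [[0,0,0],[0,0,0],-1],
    [[0,0,0],[0,0,0],-1],
    [[0,0,0],[0,0,0],-1],
    [[0,0,0],[0,0,0],-1],
  ],
)

```text
t: 12.27
ee_pos: [0.5658, -0.2051, 0.1268]
tcp_rot: [[-0.999, 0.053, 0.0], [0.053, 0.999, 0.0], [-0.0, 0.0, -1.0]]
ft_force: [0.7, -0.1, -3.2]
finger_gap: 0.0196
grip_force: 59.8
```

```bash
python3 - <<'E'
from h import *
s=robot.sense();print(s['t'],s['ee_pos'],s['ft_force'],s['qvel'].round(2),s['grip_force'])
p=s['ee_pos'];z=p[2]-.016-.1
if .007<z<.018 and s['ft_force'][2]<-1 and abs(p[0]+.06-.626)<.004 and abs(p[1]-.003+.208)<.004: print(robot.hand_in())
else: print('check',z)
E
```

```text
12.2667 [ 0.56582419 -0.20514293  0.12683115] [ 0.74846337 -0.10888791 -3.201564  ] [-0.    0.06 -0.01 -0.02 -0.01  0.01] 59.84473764896393
the job is handed in; nothing more can be done
None
```

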